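# Lengthen a pipe support arm by one hole

## Robot

A 7-joint arm with a two-finger parallel gripper is mounted at the origin on the work surface. World frame = base frame: x ahead of the robot, y to its left, z up, the work surface at z = 0. Lengths are in m, angles in rad, forces in N, time in s.
With the tool pointing down it reaches from about 0.4 to 0.85 m from the base axis. Payload 10.4 kg.
Tool frame: the origin (TCP) lies on the centre line of the jaws, within the pads' length; the fingertips stand 8 mm ahead of it and the grasp point (between the pads) lies 11 mm behind it; z points along the fingers, y is the line along which they close (so a half turn about z gives the same grasp; the last joint's range is limited). The gripper opens to 87 mm and grips with 3 to 60 N. Pads are 19 mm wide; open, the fingers measure 117 mm over their backs; the gripper's body (75 mm by 190 mm) begins 51 mm behind the grasp point.
Start: joints at [1.208, 0.332, -0.065, 1.46, 0.022, 1.35, -0.088], TCP at [0.208, -0.589, 0.231] pointing down, gripper open.
Joint ranges: [-2.6, 2.6], [-0.5, 2.12], [-1.47, 1.34], [0.16, 2.42], [-1.27, 4.41], [0.06, 2.06], [-2.6, 2.6]. Speed limits (rad/s): [2.22, 2.22, 2.79, 2.79, 3.14, 3.14, 3.14].

## Interface

Orientations are given as a unit quaternion [x, y, z, w].
In Python, from plant import telemetry, read_camera, calibration, job gives the robot as it stands. The module is installed in compiled form; this text tells all that it offers.
- The arm moves only by the shell command python3 -m inch 'ROWS' [FORCE]. ROWS is JSON, a list of rows, each an object of numbers: "tx", "ty", "tz": the shift along the tool's x, y, z in cm; "yaw": the turn about the tool's z in degrees; "fingers": the finger opening in cm, from 0 to 8.7. In form: [{"tx": .., "ty": .., "tz": .., "yaw": .., "fingers": ..}, ...]. A call has 1 to 8 rows; each row is the pose to reach, as a shift and turn from the pose commanded when the call began, along the tool's axes at that moment; what a row does not reach only later rows make up. A row lasts 1/8 s, in which the tool goes at most 62.5 mm and 10.7 degrees, less where a joint would pass 70% of its speed; a pose out of reach is approached as far as the arm can. A call with a gripper value outside its range is refused whole. The fingers move at their own pace and stop on an object; FORCE is the grip in N (left out, the last holds). Time passes only in rows, so rows that repeat a pose let the fingers close. It gives the time, the measured TCP pose, the force, the opening and the grip force at its end, in the units of the state.
- telemetry.get_obs(): the state, without advancing time (a new reading comes with each control period).
- read_camera(name): name is "scene" or "top"; returns the picture (384x512x3 uint8, blue, green, red); there is no depth.
- calibration(name): a dict with "K" (3x3 intrinsics, pixels), "k1" (the pictures are not rectified: a ray, as slopes to the right and down, at radius r is drawn at 1 + k1 r^2 times it, then the intrinsics apply), "rvec" (rotation vector, rad) and "tvec" (3), from world to camera coordinates, as OpenCV has them. Camera axes: x right, y down, z forward; pixel columns grow to the right and rows downward; lengths in m; the calibration is good to about 2 mm. A picture is of the moment at which its call begins. calibration takes no time and is no camera call.
- job.finish_job(): hands the job in; it is judged then, once.
The state is a dict: "time_s": time; "joint_pos": joint angles; "dq": joint speeds; "tau": joint torques, N m; "tool_pos": TCP position; "tool_rot": TCP orientation; "force": force on the tool from outside, world axes, zero at the start; "wrist_torque": the same for the moment, N m; "grip_width": finger opening in m; "grip_force": force on a finger pad.
Only numpy, scipy, OpenCV 4.12 (cv2) and the standard library are available. Lean on these libraries where they do the work, as an engineer would, in place of code of your own. Each camera call takes 0.05 s, during which the arm holds its last target. There are 200 camera calls.

## Task

Two telescoping support arms stand on the workbench. Make the one with the V-shaped rest and the orange button one hole longer: press the orange button down, slide it and its tube along the track until it reaches the very next hole, and let it pop up there. Leave the other arm, with the flat rest and the black button, as it is.

Things in the scene. Friction and masses are not known exactly. Their poses are not given: they have to be found in the camera images.
- v_support: Blue steel sleeve of the arm to lengthen, 240 x 58 mm, top 42 mm above the bench, fixed to the bench. Origin: centre of its underside; x along the sleeve, the way the tube lengthens (to the V-shaped rest); z up. A slot along its top joins three 28 mm square holes at x = -60, 0 and +60 mm; the button starts in the one at -60. The tube sticks out at +x; its rest rises to about 95 mm.
- v_button_top (a point): Centre of the flat top of the orange button; axes as the sleeve's. Round orange cap, 36 mm across, 22 mm high, on a thin stem through the slot; its top is 76 mm above the bench when up, with 12 mm free below the cap (2 mm when fully down). It moves with the tube. The cap can be pinched from its sides or pressed on top, pushed down and moved along, taking the tube with it.
- v_button (a joint): How far the orange button is pressed (m): 0 fully up, its 20 mm square lug locked in a hole (4 mm play each way); past 0.006 it is free to slide; 0.010 fully down. The spring pushes up with 3 N at 0, 8 N at 0.010. Let go between holes, it stays at 0.006 under the slot's edges and still slides; over a hole it pops up.
- v_tube (a joint): Extension of the V arm's tube (m), carrying the orange button along the sleeve's +x: 0 with the button in the middle of the first hole (start, within 3 mm), 0.06 in the second, 0.12 in the third; stops at -0.004 and 0.124. It slides with about 3 N. The black V-shaped rest at its end is 251 mm from the button.
- flat_tube (a joint): Extension of the other arm's tube (m), 0 in its first hole (start, within 3 mm): same blue sleeve and tube, but a black button and a flat black rest. To be left alone.

How it is judged:
By the outcome, as a careful person would: the job done as asked, in the order asked, and still so for the second after the job is handed in, with the robot touching nothing.
It also fails if it takes over 32 s, if anything falls off the work surface, if the arm or the gripper's body presses on something with over 40 N, if the wrist force passes 120 N, or if a joint passes its speed limit or range.

## Working session

There is one attempt and no reset: what is moved stays moved. The work goes in short steps, Python scripts to look and compute and a shell command to move; the robot and the scene stay as the last step left them, time stands still between calls to the robot, and variables do not carry over. Pictures are saved under pics/ and viewed, at most 10 in all, crops included, and the job is handed in when it is done.

```bash
mkdir -p pics
python3 - <<'E'
from plant import telemetry, read_camera, calibration
import cv2
for n in("scene","top"):
    cv2.imwrite(f"pics/{n}0.png",read_camera(n)); print(calibration(n))
o=telemetry.get_obs();print({k:o[k] for k in("time_s","tool_pos","tool_rot","force","grip_width")})
E
```

```text
{'K': array([[464.15628695,   0.        , 255.84316078],
       [  0.        , 464.15628695, 191.24881595],
       [  0.        ,   0.        ,   1.        ]]), 'k1': -0.08654470244821161, 'rvec': array([ 1.50146578,  2.05247157, -0.85895511]), 'tvec': array([ 0.16907938, -0.29827121,  1.4389371 ])}
{'K': array([[353.78559037,   0.        , 251.66105021],
       [  0.        , 353.78559037, 193.4732939 ],
       [  0.        ,   0.        ,   1.        ]]), 'k1': -0.09167786000896228, 'rvec': array([ 2.17144153, -2.14020128,  0.13665559]), 'tvec': array([-0.00325384,  0.54189379,  0.79263725])}
{'time_s': 0.1, 'tool_pos': array([ 0.20818971, -0.58896471,  0.22986133]), 'tool_rot': array([ 9.85599684e-01,  1.69094375e-01, -1.24213031e-04, -5.83026794e-04]), 'force': array([-0.02688947,  0.57746036,  0.29748764]), 'grip_width': 0.08707307693635559}
```

View pics/scene0.png

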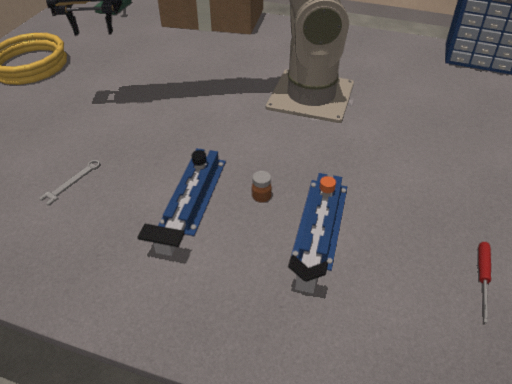

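View pics/top0.png

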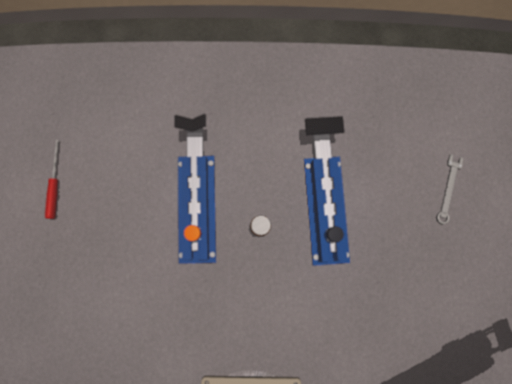

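The scene view shows the orange button at about (328,185) with its V rest at (308,268), and the black-button arm to its left. In the top view orange is at (192,233), the V rest at (190,122), and black at (335,234). I'll enlarge both for exact readings.

Run:
```python
import cv2,numpy as np
a=cv2.imread("pics/top0.png")[105:275,165:275]; b=cv2.imread("pics/scene0.png")[165:300,285:360]
a=cv2.resize(a,None,fx=3.5,fy=3.5,interpolation=cv2.INTER_CUBIC);b=cv2.resize(b,(int(75*4.4),594),interpolation=cv2.INTER_CUBIC)
c=np.zeros((600,800,3),np.uint8);c[:a.shape[0],:a.shape[1]]=a;c[:594,400:400+b.shape[1]]=b
cv2.imwrite("pics/crop0.png",c)
for n in("top","scene"):
    h=cv2.cvtColor(cv2.imread(f"pics/{n}0.png"),cv2.COLOR_BGR2HSV)
    m=cv2.inRange(h,(3,170,150),(16,255,255));k,l,s,ce=cv2.connectedComponentsWithStats(m)
    for i in range(1,k):
        if s[i,4]>40: print(n,s[i],ce[i])
```

```text
top [185 226  15  15 181] [191.91160221 232.82872928]
scene [321 177  14  10 116] [327.67241379 181.62931034]
```

View pics/crop0.png

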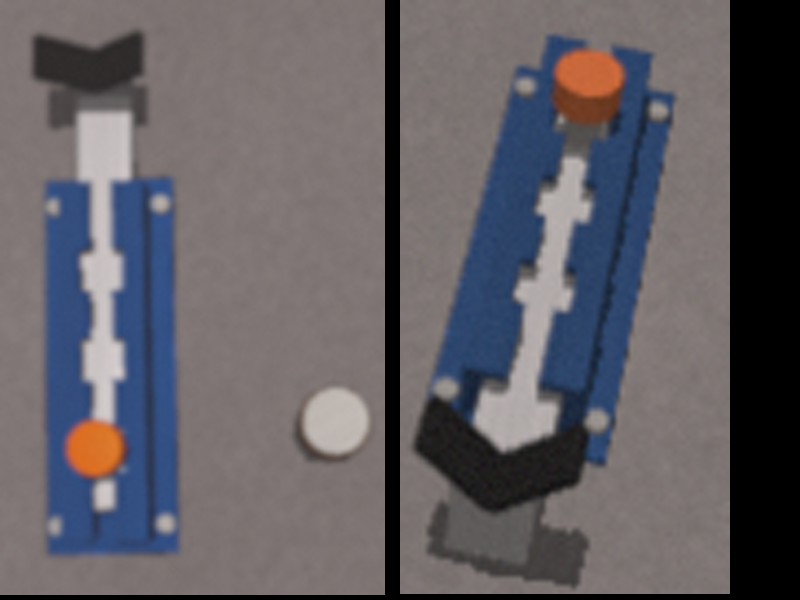

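The crop shows the button top at crop (95,448) in the top view and (589,74) in the scene view. The free holes are at (103,361) and (102,271) in the top view, and (564,206) and (543,288) in the scene view. The top-view bolts are at (53,206), (160,203), (55,525) and (166,523). Next I triangulate.

```bash
cat > h.py <<'E'
from plant import calibration
import cv2,numpy as np
def cam(n):
    c=calibration(n);R=cv2.Rodrigues(c["rvec"])[0];return c["K"],np.array([c["k1"],0,0,0,0.]),R,c["tvec"].reshape(3,1)
def und(n,p):
    K,d,R,t=cam(n);return cv2.undistortPoints(np.array([[p]],float),K,d).reshape(2)
def tri(pt,ps):
    P=[np.hstack(cam(n)[2:]) for n in("top","scene")]
    X=cv2.triangulatePoints(P[0],P[1],und("top",pt),und("scene",ps))[:,0];return X[:3]/X[3]
def onz(n,p,z):
    K,d,R,t=cam(n);r=R.T@np.append(und(n,p),1);o=-(R.T@t)[:,0];return o+r*(z-o[2])/r[2]
E
python3 - <<'E'
from h import *
from plant import telemetry
T=lambda x,y:(x/3.5+165-.35,y/3.5+105-.35); S=lambda x,y:((x-400)/4.4+285-.4,y/4.4+165-.4)
b=tri(T(95,448),S(589,74));print("btn",b,onz("top",T(95,448),.076),onz("scene",S(589,74),.076))
for t,s in((( 103,361),(564,206)),((102,271),(543,288))):print("hole",tri(T(*t),S(*s)),onz("top",T(*t),.042),onz("scene",S(*s),.042))
B=[onz("top",T(*p),.008)[:2] for p in((53,206),(160,203),(55,525),(166,523))]
print(B);
for i,j in((2,0),(3,1)): d=B[j]-B[i];print("dir deg",np.degrees(np.arctan2(d[1],d[0])))
d=(B[0]-B[1])+(B[2]-B[3]);print(np.degrees(np.arctan2(-d[0],d[1])), "bolt centre",np.mean(B,0))
from scipy.spatial.transform import Rotation as Ro
o=telemetry.get_obs();M=Ro.from_quat(o["tool_rot"]).as_matrix();print(M.round(4));print((M.T@(b-o["tool_pos"]))*100)
E
```

```text
btn [0.44779668 0.1357854  0.07442181] [0.44794941 0.13476306 0.076     ] [0.44917248 0.13668486 0.076     ]
hole [0.50606414 0.13889794 0.03508366] [0.50564181 0.13709329 0.042     ] [0.51231355 0.14022679 0.042     ]
hole [0.56615024 0.14094759 0.03854023] [0.56572656 0.13986263 0.042     ] [0.56895863 0.14177223 0.042     ]
[array([0.61668208, 0.18173997]), array([0.61972515, 0.10666136]), array([0.3962889, 0.1718682]), array([0.39909879, 0.09633709])]
dir deg 2.5646558799601
dir deg 2.6792165105998698
2.225494704788681 bolt centre [0.50794873 0.13915165]
[[ 9.428e-01  3.333e-01 -4.000e-04]
 [ 3.333e-01 -9.428e-01  1.100e-03]
 [-0.000e+00 -1.200e-03 -1.000e+00]]
[ 46.74851371 -60.32535671  15.61359806]
```

```bash
python3 -m inch '[{"tx":6,"ty":-3,"yaw":4},{"tx":11,"ty":-5.5,"yaw":8},{"tx":16,"ty":-8,"yaw":12},{"tx":21,"ty":-10,"yaw":16.9},{"tx":26,"ty":-12.5,"yaw":16.9},{"tx":30.8,"ty":-14.5,"yaw":16.9},{"tx":30.8,"ty":-14.5,"yaw":16.9},{"tx":30.8,"ty":-14.5,"yaw":16.9}]' 40
```

```text
invalid input at $[0]: expected keys tx, ty, tz, yaw, fingers
```

```bash
python3 -m inch '[{"tx":6,"ty":-3,"tz":0,"yaw":4,"fingers":8.7},{"tx":11,"ty":-5.5,"tz":0,"yaw":8,"fingers":8.7},{"tx":16,"ty":-8,"tz":0,"yaw":12,"fingers":8.7},{"tx":21,"ty":-10,"tz":0,"yaw":16.9,"fingers":8.7},{"tx":26,"ty":-12.5,"tz":0,"yaw":16.9,"fingers":8.7},{"tx":30.8,"ty":-14.5,"tz":0,"yaw":16.9,"fingers":8.7},{"tx":30.8,"ty":-14.5,"tz":0,"yaw":16.9,"fingers":8.7},{"tx":30.8,"ty":-14.5,"tz":0,"yaw":16.9,"fingers":8.7}]' 40
cat >> h.py <<'E'
def rel(p):
    from plant import telemetry
    from scipy.spatial.transform import Rotation as Ro
    o=telemetry.get_obs();M=Ro.from_quat(o["tool_rot"]).as_matrix()
    print("yaw",np.degrees(np.arctan2(M[1,0],M[0,0])),"rel cm",(M.T@(np.array(p)-o["tool_pos"])*100).round(2),"tcp",o["tool_pos"].round(4),"F",o["force"].round(1),"t",o["time_s"],"w",o["grip_width"],o["grip_force"])
E
python3 -c "
from h import *;rel([.448,.1355,.065])"
```

```text
time_s: 1.1
tool_pos: [0.4498, -0.3504, 0.2302]
tool_rot: [1.0, 0.022, -0.0, 0.0]
force: [-0.5, -0.5, -0.3]
grip_width: 0.0869
grip_force: 0.0
yaw 2.557140729385356 rel cm [  2.   -48.55  16.52] tcp [ 0.4498 -0.3504  0.2302] F [-0.5 -0.5 -0.3] t 1.1 w 0.08693374297825428 0.0
```

```bash
python3 -m inch '[{"tx":0.3,"ty":-6,"tz":0,"yaw":0,"fingers":8.7},{"tx":0.6,"ty":-12,"tz":0,"yaw":0,"fingers":8.7},{"tx":0.9,"ty":-18,"tz":0,"yaw":0,"fingers":8.7},{"tx":1.2,"ty":-24,"tz":0,"yaw":0,"fingers":8.7},{"tx":1.5,"ty":-30,"tz":0,"yaw":0,"fingers":8.7},{"tx":1.7,"ty":-36,"tz":0,"yaw":0,"fingers":8.7},{"tx":1.9,"ty":-42,"tz":0,"yaw":0,"fingers":8.7},{"tx":2.0,"ty":-48.0,"tz":0,"yaw":0,"fingers":8.7}]' 40
python3 -m inch '[{"tx":0,"ty":-0.5,"tz":3,"yaw":0,"fingers":8.7},{"tx":0,"ty":-0.5,"tz":7,"yaw":0,"fingers":8.7},{"tx":0,"ty":-0.5,"tz":7,"yaw":0,"fingers":8.7}]'
python3 - <<'E'
from h import *;rel([.448,.1355,.065])
from plant import read_camera
a=read_camera("scene")[120:260,250:400]; cv2.imwrite("pics/s1.png",cv2.resize(a,None,fx=4,fy=4,interpolation=cv2.INTER_CUBIC))
E
```

```text
time_s: 2.1
tool_pos: [0.449, 0.1305, 0.2307]
tool_rot: [1.0, 0.021, 0.0, 0.0]
force: [1.4, -0.4, -1.1]
grip_width: 0.0871
grip_force: 0.0
time_s: 2.48
tool_pos: [0.4472, 0.1335, 0.1585]
tool_rot: [1.0, 0.021, -0.002, 0.001]
force: [-0.8, -0.1, 1.2]
grip_width: 0.0867
grip_force: 0.0
yaw 2.4504568292996787 rel cm [ 0.13 -0.2   9.35] tcp [0.4472 0.1335 0.1585] F [-0.8 -0.1  1.2] t 2.475 w 0.08671923299398633 0.0
```

View pics/s1.png

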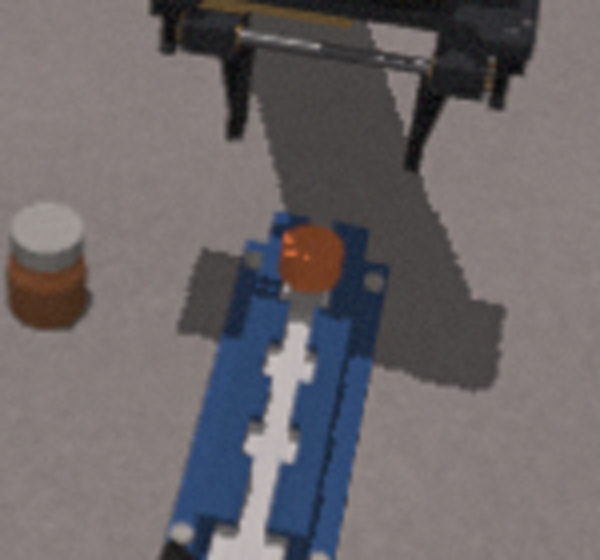

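The gripper straddles the orange cap at crop (310,258), with the fingertips at (235,135) and (412,165), and nothing is in the way. I'll descend to grip height and pinch.

```bash
python3 -m inch '[{"tx":0.1,"ty":-0.1,"tz":4,"yaw":0,"fingers":8.7},{"tx":0.1,"ty":-0.2,"tz":7,"yaw":0,"fingers":6},{"tx":0.1,"ty":-0.2,"tz":9.2,"yaw":0,"fingers":6},{"tx":0.1,"ty":-0.2,"tz":9.3,"yaw":0,"fingers":5.5},{"tx":0.1,"ty":-0.2,"tz":9.3,"yaw":0,"fingers":5}]' 25
python3 -c "
from h import *;rel([.448,.1355,.065])"
python3 -m inch '[{"tx":0,"ty":0,"tz":0,"yaw":0,"fingers":4},{"tx":0,"ty":0,"tz":0,"yaw":0,"fingers":3},{"tx":0,"ty":0,"tz":0,"yaw":0,"fingers":2.5},{"tx":0,"ty":0,"tz":0,"yaw":0,"fingers":2.5},{"tx":0,"ty":0,"tz":0,"yaw":0,"fingers":2.5}]' 25
```

```text
time_s: 3.15
tool_pos: [0.4508, 0.1374, 0.0692]
tool_rot: [1.0, 0.022, 0.001, -0.0]
force: [0.5, 0.2, -0.3]
grip_width: 0.0557
grip_force: 0.0
yaw 2.51554718928154 rel cm [-0.29  0.18  0.42] tcp [0.4508 0.1374 0.0692] F [ 0.5  0.2 -0.3] t 3.15 w 0.05567786530481325 0.0
time_s: 3.78
tool_pos: [0.4502, 0.1358, 0.068]
tool_rot: [1.0, 0.022, 0.0, 0.001]
force: [0.9, -6.8, 3.0]
grip_width: 0.0352
grip_force: 25.0
```

```bash
python3 -m inch '[{"tx":0,"ty":0.05,"tz":0.4,"yaw":0,"fingers":2.5},{"tx":0,"ty":0.1,"tz":0.8,"yaw":0,"fingers":2.5},{"tx":0,"ty":0.1,"tz":1.0,"yaw":0,"fingers":2.5},{"tx":0,"ty":0.1,"tz":1.0,"yaw":0,"fingers":2.5},{"tx":0,"ty":0.1,"tz":1.0,"yaw":0,"fingers":2.5}]' 40
python3 -c "
from h import *;rel([.448,.1355,.065])"
```

```text
time_s: 4.4
tool_pos: [0.4506, 0.1358, 0.0584]
tool_rot: [1.0, 0.022, 0.001, 0.001]
force: [-0.4, -5.6, 8.7]
grip_width: 0.0352
grip_force: 40.0
yaw 2.5253192546061904 rel cm [-0.26  0.01 -0.66] tcp [0.4506 0.1358 0.0584] F [-0.4 -5.6  8.7] t 4.4 w 0.03521594730038806 40.002654790878296
```

```bash
python3 -m inch '[{"tx":0.6,"ty":0.1,"tz":0,"yaw":0,"fingers":2.5},{"tx":1.2,"ty":0.1,"tz":0,"yaw":0,"fingers":2.5},{"tx":2.0,"ty":0.1,"tz":0,"yaw":0,"fingers":2.5},{"tx":2.0,"ty":0.1,"tz":0,"yaw":0,"fingers":2.5}]'
python3 -m inch '[{"tx":0.8,"ty":0,"tz":0,"yaw":0,"fingers":2.5},{"tx":1.6,"ty":0,"tz":0,"yaw":0,"fingers":2.5},{"tx":2.4,"ty":0,"tz":0,"yaw":0,"fingers":2.5},{"tx":3.2,"ty":0,"tz":0,"yaw":0,"fingers":2.5},{"tx":3.8,"ty":0,"tz":0,"yaw":0,"fingers":2.5},{"tx":3.9,"ty":0,"tz":0,"yaw":0,"fingers":2.5},{"tx":3.9,"ty":0,"tz":0,"yaw":0,"fingers":2.5},{"tx":3.9,"ty":0,"tz":0,"yaw":0,"fingers":2.5}]'
python3 - <<'E'
from h import *;rel([.507,.138,.065])
from plant import read_camera
a=read_camera("scene")[150:290,250:400]; cv2.imwrite("pics/s2.png",cv2.resize(a,None,fx=4,fy=4,interpolation=cv2.INTER_CUBIC))
E
```

```text
time_s: 4.9
tool_pos: [0.4712, 0.1365, 0.0586]
tool_rot: [1.0, 0.022, 0.001, -0.0]
force: [1.7, -2.7, 6.5]
grip_width: 0.0348
grip_force: 40.0
time_s: 5.9
tool_pos: [0.5094, 0.1383, 0.0586]
tool_rot: [1.0, 0.022, 0.001, -0.0]
force: [-0.4, -2.0, 7.8]
grip_width: 0.0353
grip_force: 40.0
yaw 2.558419741944788 rel cm [-0.24  0.02 -0.64] tcp [0.5094 0.1383 0.0586] F [-0.4 -2.   7.8] t 5.9 w 0.03531970622756157 40.001816153526306
```

View pics/s2.png

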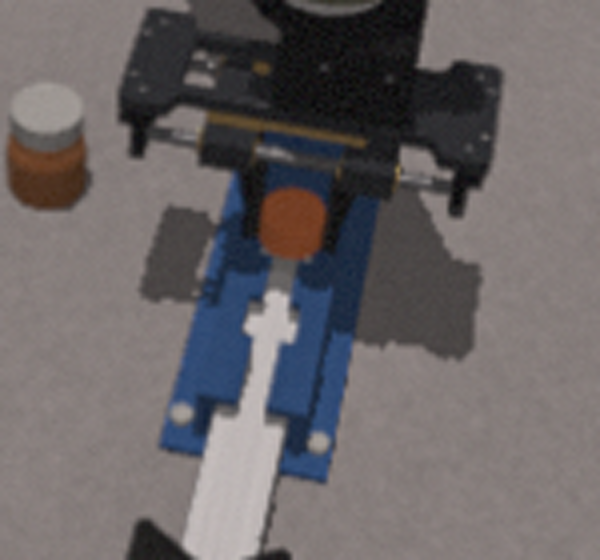

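The cap, at crop (293,222), has moved along with the tube and now sits just short of the third hole at (270,322). I'll let it rise while still held, watching the force.

```bash
python3 -m inch '[{"tx":0,"ty":0,"tz":-0.3,"yaw":0,"fingers":2.5},{"tx":0,"ty":0,"tz":-0.6,"yaw":0,"fingers":2.5},{"tx":0,"ty":0,"tz":-0.8,"yaw":0,"fingers":2.5},{"tx":0,"ty":0,"tz":-0.8,"yaw":0,"fingers":2.5},{"tx":0,"ty":0,"tz":-0.8,"yaw":0,"fingers":2.5}]'
python3 -c "
from h import *;rel([.507,.138,.065])"
```

```text
time_s: 6.58
tool_pos: [0.5089, 0.1382, 0.0657]
tool_rot: [1.0, 0.022, 0.0, -0.0]
force: [2.5, -0.8, 3.5]
grip_width: 0.035
grip_force: 40.0
yaw 2.559651832288143 rel cm [-0.2   0.01  0.07] tcp [0.5089 0.1382 0.0657] F [ 2.5 -0.8  3.5] t 6.575 w 0.03502766401528847 40.00023901462555
```

It rose well past the slot-edge stop with the spring still pushing up, so the lug is in the hole. I'll release and back off upward.

```bash
python3 -m inch '[{"tx":0,"ty":0,"tz":-0.2,"yaw":0,"fingers":2.5},{"tx":0,"ty":0,"tz":-0.2,"yaw":0,"fingers":5},{"tx":0,"ty":0,"tz":-0.2,"yaw":0,"fingers":6.5},{"tx":0,"ty":0,"tz":-0.2,"yaw":0,"fingers":6.5},{"tx":0,"ty":0,"tz":-3,"yaw":0,"fingers":6.5},{"tx":-2,"ty":0,"tz":-9,"yaw":0,"fingers":6.5},{"tx":-8,"ty":0,"tz":-14,"yaw":0,"fingers":6.5},{"tx":-8,"ty":0,"tz":-14,"yaw":0,"fingers":6.5}]'
python3 -m inch '[{"tx":0,"ty":6,"tz":0,"yaw":0,"fingers":6.5},{"tx":0,"ty":12,"tz":0,"yaw":0,"fingers":6.5},{"tx":0,"ty":18,"tz":0,"yaw":0,"fingers":6.5},{"tx":0,"ty":18,"tz":0,"yaw":0,"fingers":6.5}]'
python3 - <<'E'
from plant import read_camera
import cv2,numpy as np
t=read_camera("top");s=read_camera("scene");cv2.imwrite("pics/t3f.png",t);cv2.imwrite("pics/s3f.png",s)
a=cv2.resize(t[85:275,160:275],None,fx=3,fy=3,interpolation=cv2.INTER_CUBIC);b=cv2.resize(s[165:305,280:370],None,fx=4,fy=4,interpolation=cv2.INTER_CUBIC)
c=np.zeros((600,800,3),np.uint8);c[:570,:345]=a;c[:560,400:760]=b;cv2.imwrite("pics/c3.png",c)
E
```

```text
time_s: 7.58
tool_pos: [0.4276, 0.1352, 0.2079]
tool_rot: [1.0, 0.023, 0.002, 0.001]
force: [0.6, -0.5, 0.2]
grip_width: 0.065
grip_force: 0.0
time_s: 8.07
tool_pos: [0.4361, -0.0496, 0.2052]
tool_rot: [1.0, 0.019, -0.0, 0.0]
force: [-0.1, 1.7, 0.1]
grip_width: 0.0652
grip_force: 0.0
```

View pics/c3.png

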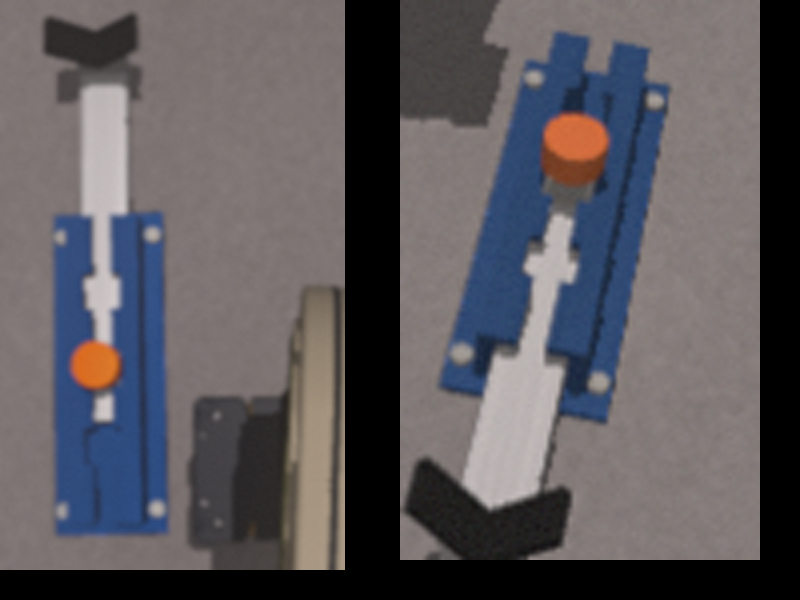

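The cap is up over the second hole, at top crop (96,364) and scene crop (575,136). I'll check its height and travel before handing in.

Run:
```python
from h import *
T=(96/3+160-.35,364/3+85-.35);S=((575-400)/4+280-.4,136/4+165-.4)
b=tri(T,S);print(b,np.linalg.norm((b-[.4478,.1358,.0744])[:2]))
def blk(f):
    g=cv2.imread(f)[215:255,318:352].max(2)<60; y,x=np.nonzero(g);return x.mean(),y.mean()
print(blk("pics/top0.png"),blk("pics/t3f.png"))
```

```text
[0.50648071 0.13789964 0.07631408] 0.05871826002512847
(np.float64(11.575342465753424), np.float64(22.301369863013697)) (np.float64(nan), np.float64(nan))<stdin>:5: RuntimeWarning: Mean of empty slice.
  ret = ret.dtype.type(ret / rcount)
```

The cap top is at 76 mm, so it's fully up, and it has travelled 59 mm. The arm hides the black button in the top view, but nothing went near that one.

```bash
python3 -c "
from plant import job;print(job.finish_job())"
```

```text
the job is handed in; nothing more can be done
None
```

The V-rest arm is one hole longer: the orange button has popped up in the second hole (59 mm along, cap top at 76 mm), the flat-rest arm was not touched, and the job was handed in at about 8 s.

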